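# Measure a moulded cover on the gauge and pass it

## Task

Measure the black moulded cover that lies on the blue mat: lay it in the gauge's nest between the locating pins, swing the spring clip round onto its end flange so that the clip alone holds it down, and press the green button fully in once it is clipped and let it come back up. Then swing the clip well clear again, without taking the cover out of the nest, and lay the cover flat in the free bay of the green tray. Do not drop it, and leave the cover already in the tray, the indicator stand and the plug gauge where they are.

Things in the scene. Friction and masses are not known exactly. Their poses are not given: they have to be found in the camera images.
- moulding: the cover to be measured: black plastic top-hat moulding, 70 to 120 g. Flange 90 (x) x 140 (y) x 4 mm; on its middle a box 46 (x) x 90 (y) mm, 20 mm high: grip its long sides (across x) from above. Whole height 24 mm. Origin: centre of the underside; z up. Alike after a half turn. Starts on the blue mat, within 0.6 rad of the mat's axes.
- mat: fixed blue mat, 250 (x) x 200 (y) x 4 mm; origin: centre of its underside on the bench. It lies to one side of the gauge and the green tray to the other; the two swap sides.
- gauge: fixed measuring gauge: aluminium base plate 180 (x) x 290 (y) mm, its top 24 mm above the bench; z up, origin: centre of its underside at bench height. In its frame: the nest's centre at (0, 50) mm, the clip's pivot screw at (-15, -108) mm. Its -x side faces the robot, turned by up to 0.3 rad.
- nest (a point): centre of the nest, 34 mm above the bench, where the cover's origin belongs, long side along the nest's y; axes as the gauge's. Two rails carry the cover; six 10 mm pins with cone tops, to 45 mm above the bench, leave 2 mm round the flange: (+-52, +-38), (30, -77), (0, 77) mm here. Seated: within 6 mm sideways, 3 mm in height, 0.08 rad.
- clip (a joint): swing of the spring clip on its upright pivot screw, rad. 0: it points along the gauge's y, foot on the middle of the cover's -y end flange (over the flange from -0.12 to about 0.4). Grows counter-clockwise seen from above, out to the gauge's -x side; limit 1.9; well clear beyond 0.75. Starts at 0.9 to 1.6; stays where left (friction 0.8 N at the knob).
- clip_pivot (a point): on the pivot screw's axis, 47 mm above the bench; axes as the gauge's. At joint 0 the clip points 1.42 rad counter-clockwise from this frame's x.
- clip_leaf: the clip's spring strip with knob and foot, 112 x 14 x 2 mm; origin on the pivot axis 46 mm above the bench, x along the strip to the foot, z up. It flexes up as a spring: the free foot hangs 5 mm lower than a seated cover's flange top, so lift the knob 6 mm (foot 9 mm, 6 N; at most 16 mm) to pass over the flange, then let down: it presses with 2 N by itself.
- clip_knob (a point): middle of the red knob that stands up on the strip, 65 mm from the pivot: upright cylinder 18 mm in diameter from 10 mm below to 11 mm above this point, its top 13 mm above, the strip 14 mm below. Pinch it from above. 62 mm above the bench when the clip hangs free, about 3 mm more when it lies on a cover.
- clip_foot (a point): underside of the clip's foot, 101 mm from the pivot; 33 mm above the bench when free, 38 mm when it lies on a seated cover.
- button_box: fixed grey box 75 (x) x 110 (y) x 42 mm in front of the gauge; origin: centre of its underside at bench height.
- measure (a joint): travel of the green button, m: 0 up, 0.006 fully pressed (5 N); it springs back. It counts as pressed beyond 0.004.
- measure_top (a point): middle of the top of the green button (30 mm in diameter) on the button box, about 64 mm above the bench; press straight down.
- pass_tray: fixed green tray, 250 (x) x 165 (y) x 35 mm, walls and floor 5 mm, a divider across the middle makes two bays of 117 (x) x 155 (y) mm. Origin: centre of its underside. The bay on its -x side is free, the other holds a passed cover.
- free_bay (a point): middle of the floor of the free bay, 5 mm above the bench; axes as the tray's. The cover belongs here with its long side along y.
- passed: another cover, the same as the first, lying in the +x bay of the tray; leave it alone. Origin: centre of its underside.
- stand: indicator stand, 2 kg, loose, behind the gauge (its +x side): blue base 55 x 62 x 55 mm, column 14 mm thick to 220 mm height, an arm at 185 mm height carries a 54 mm dial, whose outermost point is 132 mm out in the stand's +y direction. Origin: centre of the underside. Do not move it.
- plug: plug gauge (orange handle, steel ends) lying loose on the bench in front of the gauge, 126 mm long (x), 15 mm high. Origin: under the middle of its handle. Do not move it.

How it is judged:
By the outcome, as a careful person would: the job done as asked, in the order asked, and still so for the second after the job is handed in, with the robot touching nothing.
It also fails if it takes over 72 s, if anything falls off the work surface, if the arm or the gripper's body presses on something with over 40 N, if the wrist force passes 120 N, or if a joint passes its speed limit or range.

## Robot

A 6-joint arm with a two-finger parallel gripper is mounted at the origin on the work surface. World frame = base frame: x ahead of the robot, y to its left, z up, the work surface at z = 0. Lengths are in mm, angles in rad, forces in N, time in s.
With the tool pointing down it reaches from about 300 to 875 mm from the base axis. Payload 6.4 kg.
Tool frame: the origin (TCP) lies at the very end of the fingers, on their centre line; the grasp point (between the pads) lies 19 mm behind it; z points along the fingers, y is the line along which they close (so a half turn about z gives the same grasp; the last joint's range is limited). The gripper opens to 85 mm and grips with 20 to 120 N. Pads are 22 mm wide; open, the fingers measure 114 mm over their backs; the gripper's body (76 mm by 85 mm) begins 54 mm behind the grasp point. The pads swing forward as they close: fully open they stand 13 mm farther back than shut.
Start: joints at [-1.543, 0.181, 1.607, -0, 1.354, -0.206], TCP at [133.229, -559.367, 231.288] pointing down, gripper open.
Joint ranges: [-2.99, 2.99], [-0.89, 2.07], [0.3, 2.58], [-1.14, 4.28], [0, 2.63], [-3.12, 3.12]. Speed limits (rad/s): [2.57, 2.57, 3.01, 3.14, 3.14, 3.14].

## Interface

Orientations are given as a rotation vector (axis times angle).
In Python, from cell import robot gives the robot as it stands.
- The arm moves only by the shell command python3 jog.py [FORCE], which reads ROWS from standard input. ROWS is a JSON list of rows, 1 to 8 of them, each written [[rx, ry, rz], [dx, dy, dz], opening]: a rotation vector rx, ry, rz in shares of 2 pi rad (1.0 is 2 pi rad), then dx, dy, dz in fractions of the full range, 1 being 750 mm, then the finger opening in mm; each row shifts and turns the commanded pose from where the row before left it, along the tool's axes as they then stand; what a row does not reach is not made up. A row lasts 1/12 s, in which the tool goes at most 41.7 mm and 0.125 rad, less where a joint would pass 70% of its speed; a pose out of reach is approached as far as the arm can. The fingers move at their own pace and stop on an object; FORCE is the grip in N (left out, the last holds). Time passes only in rows, so rows that do not move let the fingers close. It prints the time, the measured TCP pose, the force, the opening and the grip force at its end. A shift or turn number past 1, either way, is cut back to 1. Input that does not fit is refused with a message, and nothing moves.
- robot.observe(): the state, without advancing time (a new reading comes with each control period).
- robot.read_camera(name): name is "scene" or "top" or "wrist"; returns the picture (400x640x3 uint8, red, green, blue); there is no depth.
- robot.camera_info(name): a dict with "K" (3x3 intrinsics, pixels), "T" (4x4, takes a point from camera to world coordinates); the wrist camera has in their place "T_tool_cam" (4x4, takes a point from camera to tool coordinates, whose origin is the TCP and whose axes are the flange's). Camera axes: x right, y down, z forward; pixel columns grow to the right and rows downward; lengths in mm; the calibration is good to about 2 mm. A picture is of the moment at which its call begins: read the wrist's pose just before it. camera_info takes no time and is no camera call.
- robot.finish_job(): hands the job in; it is judged then, once.
The state is a dict: "clock": time; "joint_pos": joint angles; "dq": joint speeds; "joint_torque": joint torques, N m; "tool_pos": TCP position; "ee_rot": TCP orientation; "ft_force": force on the tool from outside, world axes, zero at the start; "moment": the same for the moment, N m; "grip_width": finger opening in mm; "finger_force": force on a finger pad.
Only numpy, scipy, OpenCV 4.12 (cv2) and the standard library are available. Lean on these libraries where they do the work, as an engineer would, in place of code of your own. Each camera call takes 0.05 s, during which the arm holds its last target. There are 200 camera calls.

## Working session

There is one attempt and no reset: what is moved stays moved. The work goes in short steps, Python scripts to look and compute and a shell command to move; the robot and the scene stay as the last step left them, time stands still between calls to the robot, and variables do not carry over. Pictures are saved under pics/ and viewed, at most 10 in all, crops included, and the job is handed in when it is done.

```bash
ls; mkdir -p pics
python3 - <<'E'
from cell import robot
import cv2,numpy as np
print({k:np.round(v,3) for k,v in robot.observe().items()})
for n in("top","scene"):
    im=robot.read_camera(n); cv2.imwrite(f"pics/{n}0.png",im[:,:,::-1]); i=robot.camera_info(n); print(n,np.round(i["K"],1).tolist(),np.round(i["T"],3).tolist())
print(robot.camera_info("wrist"))
E
```

```text
cell.py
jog.py
pics
{'clock': np.float64(0.0), 'joint_pos': array([-1.543,  0.182,  1.608, -0.   ,  1.354, -0.206]), 'dq': array([-0.   ,  0.001, -0.001,  0.001,  0.   , -0.   ]), 'joint_torque': array([-2.0000e-03, -4.4488e+01, -3.5134e+01, -0.0000e+00,  9.0000e-03,
       -0.0000e+00]), 'tool_pos': array([ 133.205, -558.794,  230.388]), 'ee_rot': array([-3.118, -0.366, -0.   ]), 'ft_force': array([-0.337, -0.399,  0.655]), 'moment': array([ 0.013, -0.016,  0.023]), 'finger_force': np.float64(0.0), 'grip_width': np.float64(85.158)}
top [[396.6, 0.0, 315.3], [0.0, 396.6, 200.7], [0.0, 0.0, 1.0]] [[0.008, -0.997, 0.072, 543.646], [-1.0, -0.007, 0.023, -8.674], [-0.023, -0.073, -0.997, 1006.426], [0.0, 0.0, 0.0, 1.0]]
scene [[377.6, 0.0, 321.8], [0.0, 377.6, 200.5], [0.0, 0.0, 1.0]] [[0.859, 0.404, -0.314, 881.291], [0.511, -0.687, 0.516, -478.107], [-0.007, -0.604, -0.797, 806.075], [0.0, 0.0, 0.0, 1.0]]
{'K': array([[291.38232612,   0.        , 324.64280164],
       [  0.        , 291.38232612, 207.43625016],
       [  0.        ,   0.        ,   1.        ]]), 'T_tool_cam': array([[-2.97558409e-04, -9.51090532e-01, -3.08912142e-01,
         7.97988788e+01],
       [ 9.99999422e-01, -6.02255292e-04,  8.91001135e-04,
        -7.97982019e-01],
       [-1.03346672e-03, -3.08911699e-01,  9.51090161e-01,
        -1.42543002e+02],
       [ 0.00000000e+00,  0.00000000e+00,  0.00000000e+00,
         1.00000000e+00]])}
```

View pics/top0.png

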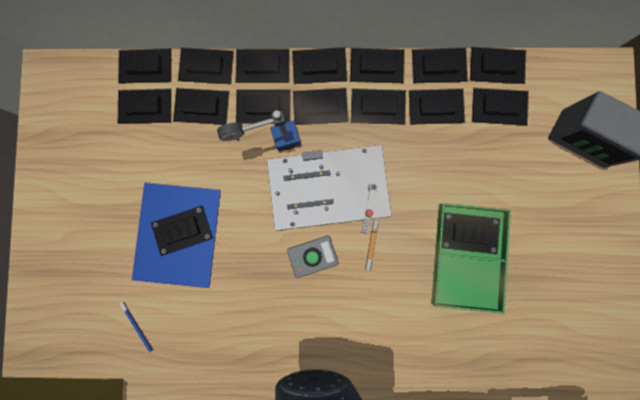

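View pics/scene0.png

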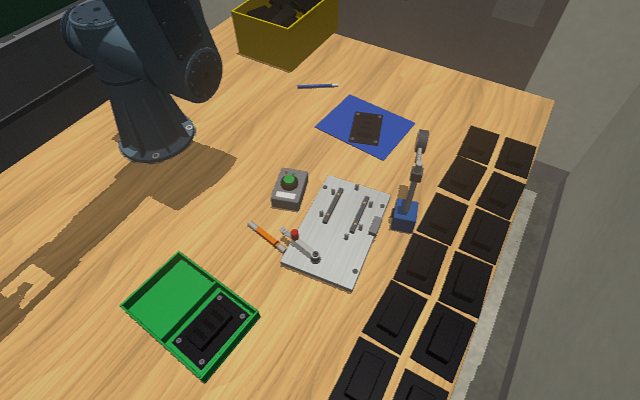

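The top view shows the mat at upper left (cover at about (182,231)), the gauge plate at (330,188) with the clip's knob at (369,213), the button at (313,257), the tray at (472,257) with its free bay at the bottom, and the plug at (371,245). In the scene view the clip points out towards the robot side and the stand is at (405,205).

```bash
cat > h.py <<'E'
from cell import robot
import cv2,numpy as np
from scipy.spatial.transform import Rotation as R
def cam(n):
    i=robot.camera_info(n)
    if "T" in i: T=np.array(i["T"])
    else:
        s=robot.observe(); B=np.eye(4); B[:3,:3]=R.from_rotvec(s["ee_rot"]).as_matrix(); B[:3,3]=s["tool_pos"]; T=B@np.array(i["T_tool_cam"])
    return np.array(i["K"]),T
def pt(n,px,z,c=None):
    K,T=c or cam(n); px=np.atleast_2d(px).astype(float)
    d=(np.c_[px,np.ones(len(px))]@np.linalg.inv(K).T)@T[:3,:3].T
    return T[:3,3]+d*((z-T[2,3])/d[:,2])[:,None]
def proj(c,P):
    K,T=c; p=(np.atleast_2d(P)-T[:3,3])@T[:3,:3]@K.T; return p[:,:2]/p[:,2:]
def shot(n,f):
    c=cam(n); im=robot.read_camera(n); cv2.imwrite(f"pics/{f}.png",im[:,:,::-1]); return im,c
def big(m,k=1):
    m=cv2.morphologyEx(m.astype(np.uint8)*255,cv2.MORPH_CLOSE,np.ones((k,k)))
    return max(cv2.findContours(m,cv2.RETR_EXTERNAL,cv2.CHAIN_APPROX_NONE)[0],key=cv2.contourArea)[:,0]
def rect(n,cont,z,c=None):
    p=pt(n,cont,z,c)[:,:2].astype(np.float32); (x,y),(w,h),a=cv2.minAreaRect(p)
    a=np.radians(a)
    if w>h: w,h,a=h,w,a+np.pi/2   # a: direction of short side (object x)
    a=(a+np.pi/2)%np.pi-np.pi/2
    return np.round([x,y,w,h],1),round(a,3)
E
cat > m.py <<'E'
from h import *
im=cv2.imread("pics/top0.png"); c=cam("top"); hsv=cv2.cvtColor(im,cv2.COLOR_BGR2HSV); H,S,V=[hsv[...,i].astype(int) for i in range(3)]
yy,xx=np.mgrid[:400,:640]
box=lambda a,b,u,v:(xx>=a)&(xx<b)&(yy>=u)&(yy<v)
f=lambda nm,m,z,k=1:print(nm,rect("top",big(m,k),z,c))
f("mat",(S>120)&(H>100)&(H<130)&(V>60)&box(110,240,160,300),4,9)
f("mould",(V<80)&(S<170)&box(140,225,195,265)&~((H>105)&(S>170)),8,3)
f("gauge",(S<45)&(V>110)&box(255,395,140,235),24,9)
f("tray",(S>100)&(H>45)&(H<80)&box(420,530,190,330),35,5)
f("btn",(S>100)&(H>45)&(H<85)&box(290,340,235,275),64)
f("btnbox",(S<60)&(V>60)&(V<200)&box(280,345,232,280),42,5)
f("knob",(S>120)&((H<6)|(H>172))&box(355,385,195,228),75)
f("plug",(S>140)&(H>7)&(H<18)&(V>150)&box(355,385,215,275),10,3)
f("stand",(S>130)&(H>100)&(H<130)&box(262,305,115,155),55,3)
print("pivot?",pt("top",[373,187],47,c),"dial",pt("top",[231,131],185,c))
E
python3 m.py
python3 -c "
import cv2;a=cv2.imread('pics/top0.png')[120:320,120:520];cv2.imwrite('pics/crop0.png',cv2.resize(a,None,fx=2,fy=2,interpolation=2))"
```

```text
mat (array([528.4, 368.1, 195.9, 245.4]), np.float64(1.481))
mould (array([539.2, 353.4,  86.9, 138.1]), np.float64(0.329))
gauge (array([636.5, -18.7, 218. , 290. ]), np.float64(0.13))
tray (array([ 391.8, -355.4,   75.4,  174.9]), np.float64(-0.387))
btn (array([479. ,  20.2,  28.1,  28.3]), np.float64(0.01))
btnbox (array([478.9,  20.5,  73.5, 109.7]), np.float64(0.329))
knob (array([ 583.3, -112.8,    9.3,    9.4]), np.float64(1.57))
plug (array([ 496.6, -124.1,   10.4,   40.6]), np.float64(1.458))
stand (array([773.4,  88.7,  57.7,  60.2]), np.float64(-1.281))
pivot? [[ 647.64960015 -125.68066422   47.        ]] dial [[749.94986722 190.21275723 185.        ]]
```

View pics/crop0.png

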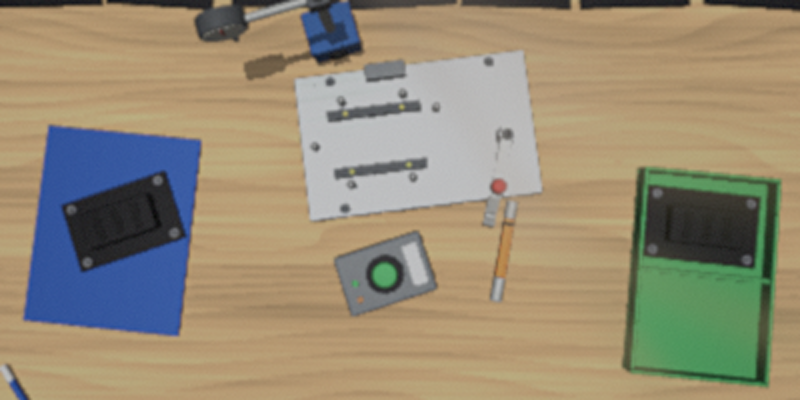

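The crop shows six pins, two rails and the clip pointing to the robot side, with the knob at (499,186). The cover reads 87x138 mm at 8 mm height, which matches its 90x140 flange. Next I go over the gauge for a closer look.

The rows are not in the units I measure in: shifts go in shares of 750 mm and turns go in shares of 2 pi rad. I convert before sending: 32 mm / 750 = 0.0427, -24 mm / 750 = -0.032.

```bash
echo '[[[0,0,0],[0.0427,-0.032,0],85],[[0,0,0],[0.0427,-0.032,0],85],[[0,0,0],[0.0427,-0.032,0],85],[[0,0,0],[0.0427,-0.032,0],85],[[0,0,0],[0.0427,-0.032,0],85],[[0,0,0],[0.0427,-0.032,0],85],[[0,0,0],[0.0427,-0.032,0],85],[[0,0,0],[0.0427,-0.032,0],85]]' | python3 jog.py 40
echo '[[[0,0,0],[0.0427,-0.032,0],85],[[0,0,0],[0.0427,-0.032,0],85],[[0,0,0],[0.0427,-0.032,0],85],[[0,0,0],[0.0427,-0.032,0],85],[[0,0,0],[0.0427,-0.032,0],85],[[0,0,0],[0.0427,-0.032,0],85],[[0,0,0],[0.0427,-0.032,0],85],[[0,0,0.008],[0.0427,-0.032,0],85]]' | python3 jog.py
echo '[[[0,0,0.0095],[0.0427,-0.032,0],85],[[0,0,0],[0.0427,-0.032,0],85],[[0,0,0],[0,0,0],85],[[0,0,0],[0,0,0],85]]' | python3 jog.py
python3 - <<'E'
from h import *
im,c=shot("wrist","w1")
E
```

```text
clock: 0.77
tool_pos: [338.5, -311.4, 231.1]
ee_rot: [-3.12, -0.366, 0.0]
ft_force: [1.1, -0.7, -0.7]
grip_width: 85.1
finger_force: 0.0
clock: 1.43
tool_pos: [543.1, -65.2, 231.0]
ee_rot: [-3.128, -0.289, 0.001]
ft_force: [0.3, -1.1, -0.8]
grip_width: 85.0
finger_force: 0.0
clock: 1.77
tool_pos: [598.5, -8.1, 230.0]
ee_rot: [-3.135, -0.2, 0.003]
ft_force: [-0.6, -0.4, -0.0]
grip_width: 85.2
finger_force: 0.0
```

View pics/w1.png

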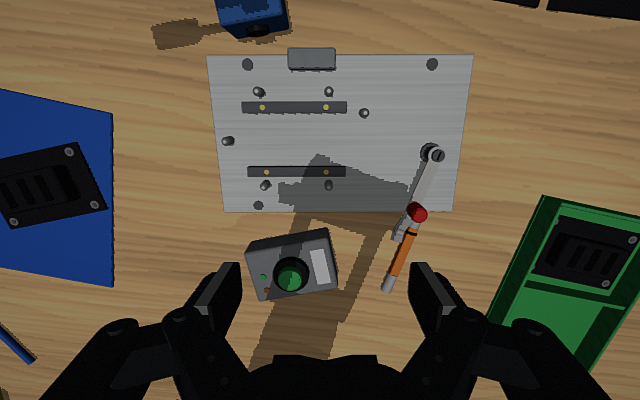

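The wrist view shows all six pins: (258,91), (329,91), (364,113), (227,141), (265,185), (328,185). Also visible are the plate corners, the pivot at (433,155), the knob at (417,212), the button at (291,276) and the stand base at top.

```bash
cat > g.py <<'E'
from h import *
im=cv2.imread("pics/w1.png"); s=robot.observe(); c=cam("wrist")
px=np.array([[258,91],[329,91],[364,113],[227,141],[265,185],[328,185]],float)
g=np.array([[52,38],[52,-38],[30,-77],[0,77],[-52,38],[-52,-38]],float)+[0,50]
def fit(p,g):
    a,b=p-p.mean(0),g-g.mean(0); th=np.arctan2((b[:,0]*a[:,1]-b[:,1]*a[:,0]).sum(),(a*b).sum())
    M=np.array([[np.cos(th),-np.sin(th)],[np.sin(th),np.cos(th)]]); t=p.mean(0)-M@g.mean(0); return th,M,t,np.round(p-(g@M.T+t),1)
for z in (41,44):
    th,M,t,r=fit(pt("wrist",px,z,c)[:,:2],g); print("pins",z,th,t,r.tolist())
cor=np.array([[207,56],[473,55],[450,211],[223,213]],float); gc=np.array([[90,145],[90,-145],[-90,-145],[-90,145]],float)
print("plate",fit(pt("wrist",cor,24,c)[:,:2],gc))
ct=cam("top"); cor=np.array([[296,79],[523,51],[541,191],[310,220]])/2+[120,120]
print("plate top",fit(pt("top",cor,24,ct)[:,:2],gc))
hsv=cv2.cvtColor(im,cv2.COLOR_BGR2HSV); H,S,V=[hsv[...,i].astype(int) for i in range(3)]
yy,xx=np.mgrid[:400,:640]
kc=big((S>120)&((H<8)|(H>172))&(xx>400)&(xx<435)&(yy>195)&(yy<230)); print("knobpx",kc.min(0),kc.max(0),kc.mean(0),pt("wrist",kc.mean(0),68,c))
bm=big((S>100)&(H>45)&(H<85)&(xx>265)&(xx<320)&(yy>250)&(yy<300)); print("btn",pt("wrist",[(bm.min(0)+bm.max(0))/2],63,c))
piv=M@[-15,-108]+t; print("pivot",piv,"nest",M@[0,50]+t, "pivot px", proj(c,[*piv,47]), pt("wrist",[436,155],52,c))
E
python3 g.py
```

```text
pins 41 0.12637716843302343 [649.47036822 -19.37102297] [[-0.5, -0.5], [-0.7, 0.3], [-1.0, 1.3], [-0.2, -1.2], [1.4, -1.1], [1.0, 1.3]]
pins 44 0.12637716843302363 [649.73247241 -19.63678031] [[-0.9, -0.9], [-1.1, 0.6], [-1.3, 1.9], [-0.1, -1.9], [2.0, -1.4], [1.5, 1.7]]
plate (np.float64(0.1274186382614395), array([[ 0.99189322, -0.12707413],
       [ 0.12707413,  0.99189322]]), array([648.27324347, -18.17468739]), array([[-0.8, -3.1],
       [-0.9,  0.9],
       [ 1.7,  2.6],
       [ 0. , -0.4]]))
plate top (np.float64(0.12716941190829054), array([[ 0.99192486, -0.12682692],
       [ 0.12682692,  0.99192486]]), array([648.4817973 , -18.36412012]), array([[-1.4, -2.8],
       [-1.6,  0.9],
       [ 2.1,  2.2],
       [ 0.8, -0.3]]))
knobpx [407 202] [427 222] [416.54716981 212.20754717] [[ 585.49737688 -112.71245608   68.        ]]
btn [[481.94706589  19.69153832  63.        ]]
pivot [ 648.46452909 -128.66609893] nest [643.43042051  29.9644711 ] pivot px [[437.55108342 154.52689914]] [[ 648.19014187 -125.1099511    52.        ]]
```

Pins, plate and top view agree: gauge at about (649,-19), yaw 0.127, nest at (643,30). Next I go over the cover on the mat, turn the tool, and look.

Converted, -36.6 mm / 750 = -0.0488, -1.3 mm / 750 = -0.0017.

```bash
echo '[[[0,0,0],[-0.0017,-0.0488,0],85],[[0,0,0],[-0.0017,-0.0488,0],85],[[0,0,0],[-0.0017,-0.0488,0],85],[[0,0,0],[-0.0017,-0.0488,0],85],[[0,0,0],[-0.0017,-0.0488,0],85],[[0,0,0],[-0.0017,-0.0488,0],85],[[0,0,0],[-0.0017,-0.0488,0],85],[[0,0,0],[-0.0017,-0.0488,0],85]]' | python3 jog.py >/dev/null
echo '[[[0,0,0],[-0.0017,-0.0488,0],85],[[0,0,0],[-0.0017,-0.0488,0],85],[[0,0,-0.0188],[0,0,0.008],85],[[0,0,-0.0188],[0,0,0.008],85],[[0,0,-0.0188],[0,0,0.008],85],[[0,0,-0.0188],[0,0,0.008],85],[[0,0,-0.0188],[0,0,0.008],85],[[0,0,-0.0188],[0,0,0.008],85]]' | python3 jog.py
echo '[[[0,0,-0.0188],[0,0,0.008],85],[[0,0,-0.0188],[0,0,0.008],85],[[0,0,-0.0188],[0,0,0.008],85],[[0,0,-0.0188],[0,0,0.008],85],[[0,0,-0.0188],[0,0,0.008],85],[[0,0,-0.0188],[0,0,0.008],85],[[0,0,-0.0188],[0,0,0.008],85],[[0,0,-0.0188],[0,0,0.008],85]]' | python3 jog.py
echo '[[[0,0,-0.0188],[0,0,0.008],85],[[0,0,0],[0,0,0],85],[[0,0,0],[0,0,0],85]]' | python3 jog.py
python3 - <<'E'
from h import *
im,c=shot("wrist","w2")
E
```

```text
clock: 3.15
tool_pos: [540.2, 349.7, 195.2]
ee_rot: [2.871, 1.275, -0.001]
ft_force: [-0.3, -0.1, 0.7]
grip_width: 85.0
finger_force: 0.0
clock: 3.82
tool_pos: [540.3, 349.6, 147.2]
ee_rot: [1.978, 2.441, -0.001]
ft_force: [0.2, -0.4, -0.9]
grip_width: 85.1
finger_force: 0.0
clock: 4.07
tool_pos: [540.0, 350.1, 141.2]
ee_rot: [-1.842, -2.545, 0.002]
ft_force: [-0.6, 0.7, -0.9]
grip_width: 85.0
finger_force: 0.0
```

View pics/w2.png

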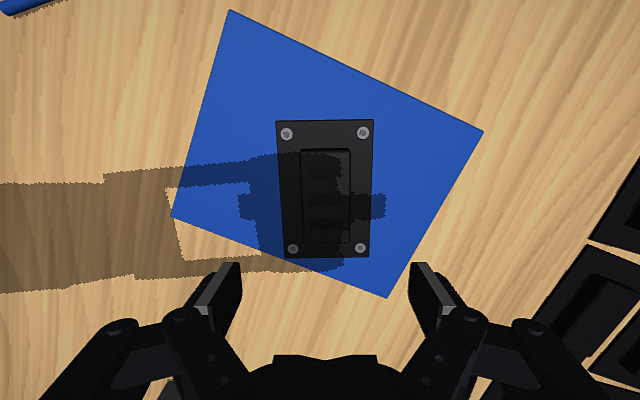

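The wrist view shows the cover flange with corners at (276,121), (374,119), (370,257), (285,257) and screws near them.

```bash
cat >> h.py <<'E'
def tool():
    s=robot.observe(); M=R.from_rotvec(s["ee_rot"]).as_matrix(); return s["tool_pos"],M
def go(x,y,z,psi):
    p,M=tool(); d=M.T@(np.array([x,y,z])-p); cur=np.arctan2(M[1,0],M[0,0]); print("delta tool",np.round(d,1),"rz",round((cur-psi+np.pi)%(2*np.pi)-np.pi,3),"psi now",round(cur,3))
E
python3 - <<'E'
from h import *
c=cam("wrist")
P=pt("wrist",[[276,121],[374,119],[370,257],[285,257]],8,c)[:,:2]
e=((P[0]+P[1])-(P[2]+P[3]))/2; m=P.mean(0); psi=np.arctan2(e[1],e[0])
print(P.round(1).tolist(),m,np.linalg.norm(e),np.linalg.norm(P[0]-P[1]),np.linalg.norm(P[2]-P[3]),psi)
go(*m,9,psi)
E
```

```text
[[476.3, 405.8], [560.3, 435.3], [606.8, 303.7], [521.5, 275.7]] [541.20886144 355.10846765] 138.66264332204648 89.0117361999603 89.77747838843 1.9081216236031482
delta tool [  4.1   2.3 132.6] rz -0.019 psi now 1.889
```

Converted, 30 mm / 750 = 0.04, 3.3 mm / 750 = 0.0044, -0.015 rad / 6.2832 = -0.0024.

```bash
echo '[[[0,0,-0.0024],[0.0044,0.0027,0.0347],85],[[0,0,0],[0,0,0.04],85],[[0,0,0],[0,0,0.04],85],[[0,0,0],[0,0,0.0333],85],[[0,0,0],[0,0,0.0187],85],[[0,0,0],[0,0,0.008],85],[[0,0,0],[0,0,0],70],[[0,0,0],[0,0,0],60]]' | python3 jog.py 
echo '[[[0,0,0],[0,0,0],55],[[0,0,0],[0,0,0],52],[[0,0,0],[0,0,0],40],[[0,0,0],[0,0,0],40],[[0,0,0],[0,0,0],40],[[0,0,0],[0,0,0],40]]' | python3 jog.py 60
```

```text
clock: 4.78
tool_pos: [542.0, 355.7, 11.6]
ee_rot: [1.817, 2.562, 0.003]
ft_force: [-0.7, -0.2, 0.0]
grip_width: 62.9
finger_force: 0.0
clock: 5.28
tool_pos: [542.4, 356.0, 12.4]
ee_rot: [1.815, 2.562, 0.005]
ft_force: [-1.0, 0.1, 6.8]
grip_width: 44.5
finger_force: 63.6
```

Gripped at 44.5 mm. I lift and check the hold.

Converted, -35 mm / 750 = -0.0467, -30 mm / 750 = -0.04.

```bash
echo '[[[0,0,0],[0,0,-0.0067],40],[[0,0,0],[0,0,-0.0133],40],[[0,0,0],[0,0,-0.0333],40],[[0,0,0],[0,0,-0.0467],40],[[0,0,0],[0,0,-0.0467],40],[[0,0,0],[0,0,-0.04],40],[[0,0,0],[0,0,0],40],[[0,0,0],[0,0,0],40]]' | python3 jog.py
python3 - <<'E'
from h import *
im,c=shot("wrist","w3"); go(643.2,30.2,150,1.698)
E
```

```text
clock: 5.95
tool_pos: [542.5, 356.1, 153.9]
ee_rot: [1.814, 2.561, 0.008]
ft_force: [-0.5, -1.0, -1.5]
grip_width: 44.6
finger_force: 62.9
delta tool [-340.7  -11.5    1.3] rz 0.211 psi now 1.909
```

View pics/w3.png

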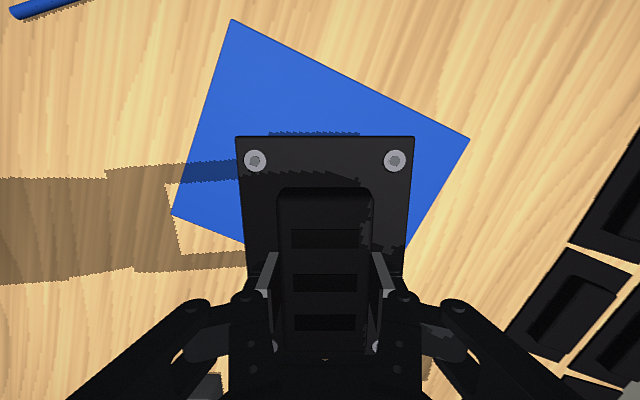

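The cover is held level; its outer flange corners are at (236,137) and (414,136).

Run:
```python
from h import *
p,M=tool(); c=cam("wrist")
for dz in (0,3,5):
    q=pt("wrist",[[236,137],[414,136],[245,250],[405,250]],p[2]-dz,c); t=(q-p)@M; w=np.linalg.norm(t[0]-t[1]); m=(t[0]+t[1])/2
    print(dz,"width",w,"mid",m.round(1),"centre x",m[0]-70,"ang",np.arctan2(-(t[1]-t[0])[0],(t[1]-t[0])[1]), t.round(1).tolist())
```

```text
0 width 84.86640805755349 mid [69.2  0.7  0. ] centre x -0.781999741595655 ang -0.004975151803322277 [[69.0, -41.8, -0.1], [69.4, 43.1, 0.1], [9.5, -42.5, -0.1], [9.4, 44.0, 0.1]]
3 width 86.65244757061154 mid [69.   0.7  3. ] centre x -1.0151099172932305 ang -0.004975151803322268 [[68.8, -42.6, 2.9], [69.2, 44.0, 3.1], [8.0, -43.4, 2.9], [7.9, 44.9, 3.1]]
5 width 87.8431405793169 mid [68.8  0.7  5. ] centre x -1.1705167010916284 ang -0.004975151803321562 [[68.6, -43.2, 4.9], [69.0, 44.6, 5.1], [7.0, -44.0, 4.9], [6.9, 45.5, 5.1]]
```

Converted, -36 mm / 750 = -0.048, -34 mm / 750 = -0.0453.

```bash
echo '[[[0,0,0],[-0.0267,-0.0013,0],40],[[0,0,0],[-0.0453,-0.0016,0],40],[[0,0,0],[-0.048,-0.0016,0],40],[[0,0,0],[-0.048,-0.0016,0],40],[[0,0,0],[-0.048,-0.0016,0],40],[[0,0,0],[-0.048,-0.0016,0],40],[[0,0,0],[-0.048,-0.0016,0],40],[[0,0,0],[-0.048,-0.0016,0],40]]' | python3 jog.py >/dev/null
echo '[[[0,0,0],[-0.048,-0.0016,0],40],[[0,0,0],[-0.032,-0.0013,0],40],[[0,0,0.0111],[-0.0133,0,0.0133],40],[[0,0,0.0111],[0,0,0.0267],40],[[0,0,0.0113],[0,0,0.0267],40],[[0,0,0],[0,0,0.0267],40],[[0,0,0],[0,0,0],40],[[0,0,0],[0,0,0],40]]' | python3 jog.py
python3 - <<'E'
from h import *
go(642.4,31.1,80,1.698)
im,c=shot("wrist","w4")
M=lambda th:np.array([[np.cos(th),-np.sin(th)],[np.sin(th),np.cos(th)]])
g=np.array([[52,38],[52,-38],[30,-77],[0,77],[-52,38],[-52,-38]],float)
w=np.c_[g@M(.127).T+[643.2,30.2],np.full(6,44)]; print(proj(c,w).round(1).tolist())
E
```

```text
clock: 7.33
tool_pos: [640.3, 31.1, 77.3]
ee_rot: [-2.072, -2.354, 0.006]
ft_force: [-0.3, -0.3, -0.6]
grip_width: 44.3
finger_force: 62.8
delta tool [-0.2  2.1 -2.7] rz 0.0 psi now 1.698
[[412.8, 186.3], [402.7, 291.9], [368.6, 337.1], [329.2, 120.6], [245.2, 186.0], [254.3, 291.5]]
```

View pics/w4.png

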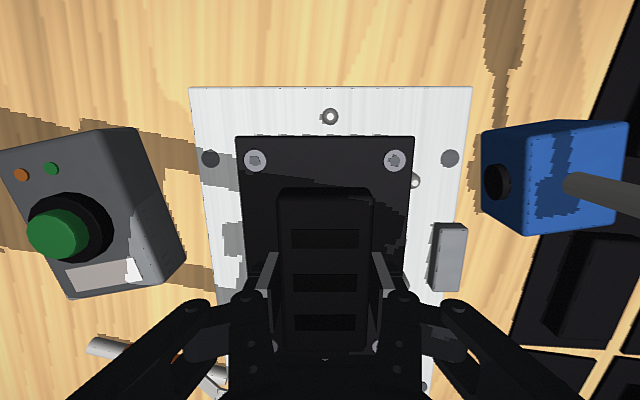

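The view shows the +y pin at (330,116), the +x pin partly hidden at (415,181), and the plate's far corners at (190,87) and (472,86). I compute the nest against the cover in this one frame.

Run:
```python
from h import *
p,M=tool(); c=cam("wrist"); f=lambda px,z:((pt("wrist",px,z,c)-p)@M).round(1)
a=f([[330,116]],45); b=f([[190,87],[472,86]],24); d=f([[236,137],[414,136]],p[2]-4.2)
print("pin",a,"nest x",a[0,0]-77); print("corners",b,"nest x",b[:,0]-95,"y",b[:,1].mean(),"ang",(b[0,0]-b[1,0])/np.ptp(b[:,1])); print("cover",d,"centre",d.mean(0)[:2]-[70,0])
```

```text
pin [[78.2  3.5 34.3]] nest x 1.2000000000000028
corners [[ 95.4 -84.4  55.6]
 [ 95.9  93.   55.1]] nest x [0.4 0.9] y 4.299999999999997 ang -0.002818489289740699
cover [[ 68.7 -43.2   4.4]
 [ 69.2  44.2   4.1]] centre [-1.05  0.5 ]
```

Converted, 10 mm / 750 = 0.0133, 3.1 mm / 750 = 0.0041.

```bash
echo '[[[0,0,0],[0.0029,0.0041,0],40],[[0,0,0],[0,0,0.0133],40],[[0,0,0],[0,0,0.0107],40],[[0,0,0],[0,0,0],40],[[0,0,0],[0,0,0],40]]' | python3 jog.py
python3 - <<'E'
from h import *
p,M=tool(); im,c=shot("wrist","w5"); f=lambda px,z:((pt("wrist",px,z,c)-p)@M).round(1)
g=cv2.cvtColor(im,cv2.COLOR_RGB2GRAY)
cv2.imwrite("pics/w5c.png",cv2.resize(im[50:300,150:500,::-1],None,fx=2,fy=2,interpolation=cv2.INTER_CUBIC))
E
```

```text
clock: 7.8
tool_pos: [644.8, 33.5, 61.4]
ee_rot: [-2.075, -2.357, 0.002]
ft_force: [0.1, 0.2, -1.2]
grip_width: 44.6
finger_force: 62.8
```

View pics/w5c.png

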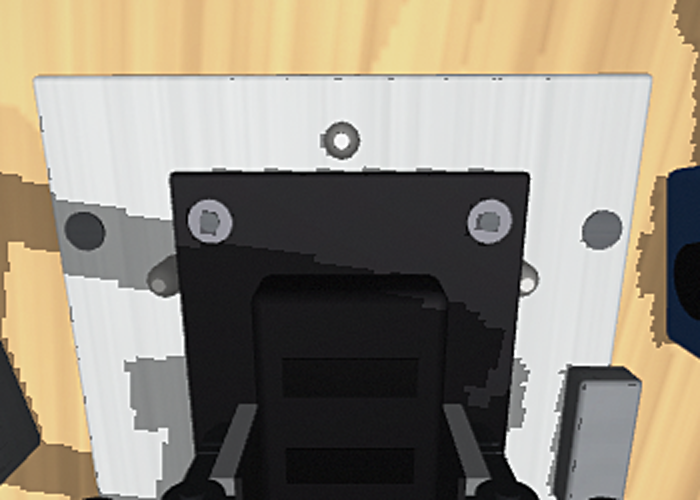

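The crop shows the side pin tips at full-image (229,192) and (415,191), and the end pin at (321,120). The flange corners are at (235.5,136.5) and (414.5,136.5).

Run:
```python
from h import *
p,M=tool(); c=cam("wrist"); f=lambda px,z:((pt("wrist",px,z,c)-p)@M).round(1)
a=f([[229,192],[415,191]],44); print("side pins",a,a.mean(0)[:2]-[38,0]); a=f([[321,120]],45); print("end pin",a,a[0,0]-77)
b=f([[167.5,87.5],[475.5,87]],24); print("corners",b,b.mean(0)[:2]-[95,0]); d=f([[235.5,136.5],[414.5,136.5]],p[2]-4.2); print("cover",d,d.mean(0)[:2]-[70,0])
```

```text
side pins [[ 37.1 -54.1  18. ]
 [ 37.7  51.8  17.9]] [-0.6  -1.15]
end pin [[76.4 -1.5 17. ]] -0.5999999999999943
corners [[ 93.8 -89.8  38. ]
 [ 94.   87.1  37.9]] [-1.1  -1.35]
cover [[ 69.  -43.4   4.2]
 [ 69.   44.5   4.2]] [-1.    0.55]
```

Converted, 5 mm / 750 = 0.0067, -1.8 mm / 750 = -0.0024.

```bash
echo '[[[0,0,0],[0.0005,-0.0024,0],40],[[0,0,0],[0,0,0.0067],40],[[0,0,0],[0,0,0.0053],40],[[0,0,0],[0,0,0.004],40],[[0,0,0],[0,0,0],40],[[0,0,0],[0,0,0],40]]' | python3 jog.py;  echo '[[[0,0,0],[0,0,0.0027],40],[[0,0,0],[0,0,0.0027],40],[[0,0,0],[0,0,0.0027],40],[[0,0,0],[0,0,0],40],[[0,0,0],[0,0,0],40]]' | python3 jog.py
```

```text
clock: 8.35
tool_pos: [643.4, 33.5, 49.8]
ee_rot: [-2.076, -2.357, 0.001]
ft_force: [-0.1, -0.4, -2.1]
grip_width: 44.3
finger_force: 62.8
clock: 8.77
tool_pos: [643.6, 33.5, 44.1]
ee_rot: [-2.076, -2.358, 0.0]
ft_force: [0.4, -0.5, -0.9]
grip_width: 44.4
finger_force: 62.8
```

No contact with the pins; I go the last 2 mm and release.

Converted, 1 mm / 750 = 0.0013.

```bash
echo '[[[0,0,0],[0,0,0.0013],40],[[0,0,0],[0,0,0.0013],40],[[0,0,0],[0,0,0],40],[[0,0,0],[0,0,0],40]]' | python3 jog.py; echo '[[[0,0,0],[0,0,0],60],[[0,0,0],[0,0,0],60],[[0,0,0],[0,0,0],60],[[0,0,0],[0,0,0],60],[[0,0,0],[0,0,-0.0067],60],[[0,0,0],[0,0,-0.02],60],[[0,0,0],[0,0,-0.04],60],[[0,0,0],[0,0,-0.0533],60]]' | python3 jog.py ; echo '[[[0,0,0],[0,0,-0.0533],60],[[0,0,0],[0,0,-0.0267],60],[[0,0,0],[0,0,0],60],[[0,0,0],[0,0,0],60]]' | python3 jog.py
python3 - <<'E'
from h import *
p,M=tool(); im,c=shot("wrist","w6"); go(585,-112,150,0.127)
it,ct=shot("top","t6")
cv2.imwrite("pics/w6m.png",np.vstack([im[:,:,::-1],it[130:330,:,::-1]]))
E
```

```text
clock: 9.1
tool_pos: [643.9, 33.5, 42.5]
ee_rot: [2.076, 2.358, 0.0]
ft_force: [-1.3, -0.6, 0.9]
grip_width: 44.8
finger_force: 63.0
clock: 9.77
tool_pos: [641.1, 33.8, 130.0]
ee_rot: [-2.072, -2.353, 0.006]
ft_force: [-0.3, -0.3, -0.1]
grip_width: 60.0
finger_force: 0.0
clock: 10.1
tool_pos: [644.8, 33.4, 194.8]
ee_rot: [2.074, 2.355, 0.004]
ft_force: [0.1, -0.2, -0.6]
grip_width: 60.0
finger_force: 0.0
delta tool [-137.   -76.6   42.5] rz 1.571 psi now 1.698
```

View pics/w6m.png

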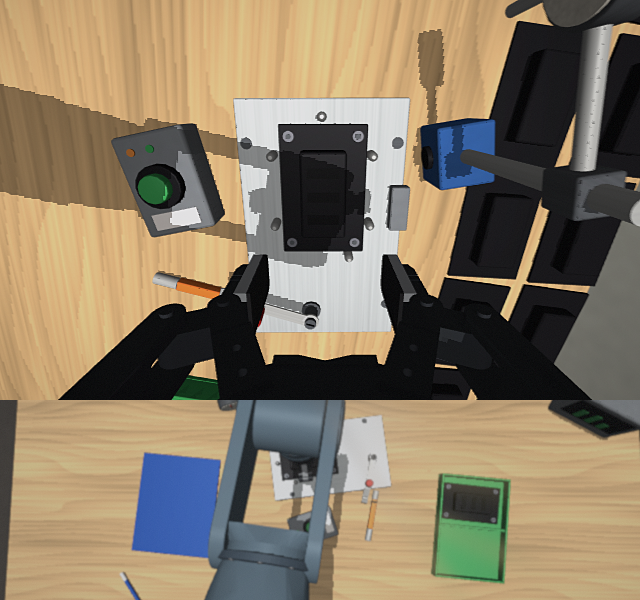

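The cover is seated between the pins. Bookkeeping: 9.1 mm flange clearances are even, and the TCP came to 42.5 as planned. Next I go above the clip knob, with tool x turned along the strip.

Converted, -34 mm / 750 = -0.0453, -19 mm / 750 = -0.0253, -0.122 rad / 6.2832 = -0.0194.

```bash
echo '[[[0,0,0],[-0.0453,-0.0253,0],40],[[0,0,0],[-0.0453,-0.0253,0],40],[[0,0,0],[-0.0453,-0.0253,0],40],[[0,0,0],[-0.0453,-0.0253,0],40],[[0,0,-0.0194],[0,0,0.008],40],[[0,0,-0.0194],[0,0,0.008],40],[[0,0,-0.0194],[0,0,0.008],40],[[0,0,-0.0194],[0,0,0.008],40]]' | python3 jog.py >/dev/null
echo '[[[0,0,-0.0194],[0,0,0.008],40],[[0,0,-0.0194],[0,0,0.008],40],[[0,0,-0.0194],[0,0,0.008],40],[[0,0,-0.0194],[0,0,0.008],40],[[0,0,-0.0194],[0,0,0.008],40],[[0,0,-0.0194],[0,0,0.008],40],[[0,0,0],[0,0,0],40],[[0,0,0],[0,0,0],40]]' | python3 jog.py
cat > k.py <<'E'
from h import *
import sys
p,M=tool(); im,c=shot("wrist",sys.argv[1]); z=float(sys.argv[2])
hsv=cv2.cvtColor(im,cv2.COLOR_RGB2HSV); H,S,V=[hsv[...,i].astype(int) for i in range(3)]
k=big((S>130)&((H<8)|(H>172))&(V>50)); print("px",k.min(0),k.max(0),"n",len(k))
m=cv2.minEnclosingCircle(k.astype(np.float32)); print(m)
q=pt("wrist",m[0],z,c); print("knob",q.round(1),"tool",((q-p)@M).round(1),"psi",np.arctan2(M[1,0],M[0,0]),p.round(1))
E
python3 k.py w7 70; cp pics/w7.png pics/w7v.png
```

```text
clock: 11.53
tool_pos: [584.2, -110.5, 130.3]
ee_rot: [-0.356, -3.118, -0.002]
ft_force: [0.7, 0.2, 0.2]
grip_width: 39.8
finger_force: 0.0
px [309 209] [332 238] n 89
((321.1914978027344, 223.425537109375), 14.919906616210938)
knob [[ 583.  -112.1   70. ]] tool [[ 0.6 -1.8 60.3]] psi 2.9141071711675544 [ 584.2 -110.5  130.3]
```

View pics/w7v.png

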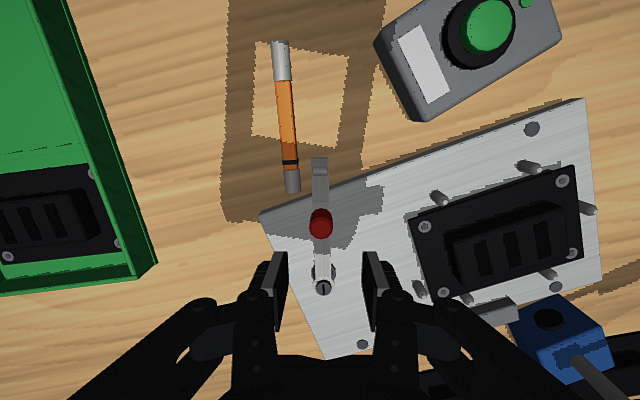

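The knob is at (321,223) with the strip vertical in the picture, so the tool is aligned with the clip. I descend and pinch.

Converted, 25 mm / 750 = 0.0333, -1.5 mm / 750 = -0.002.

```bash
echo '[[[0,0,0],[0.0007,-0.002,0.0333],40],[[0,0,0],[0,0,0.0333],40],[[0,0,0],[0,0,0.02],40],[[0,0,0],[0,0,0.012],40],[[0,0,0],[0,0,0],30],[[0,0,0],[0,0,0],12],[[0,0,0],[0,0,0],12],[[0,0,0],[0,0,0],12]]' | python3 jog.py 40
echo '[[[0,0,0],[0,0,0],12],[[0,0,0],[0,0,0],12],[[0,0,0],[0,0,0],12],[[0,0,0],[0,0,0],12]]' | python3 jog.py
python3 - <<'E'
from h import *
p,M=tool(); print(p,np.arctan2(M[1,0],M[0,0]),np.hypot(*(p[:2]-[649.1,-127.1])),np.arctan2(p[1]+127.1,p[0]-649.1))
E
```

```text
clock: 12.25
tool_pos: [585.1, -112.6, 59.4]
ee_rot: [0.351, 3.121, -0.001]
ft_force: [-1.8, 0.3, -0.9]
grip_width: 16.1
finger_force: 39.0
clock: 12.58
tool_pos: [584.9, -112.5, 58.7]
ee_rot: [0.351, 3.121, -0.0]
ft_force: [-1.3, -0.2, 0.1]
grip_width: 16.1
finger_force: 39.1
[ 584.91583148 -112.50242762   58.6812427 ] 2.9177463997775073 65.82322240754786 2.9179640364857233
```

Pinched at radius 65.8, joint about 1.37. I lift 8 mm and sweep along the arc.

Converted, 6.4 mm / 750 = 0.0085, -4 mm / 750 = -0.0053, 0.098 rad / 6.2832 = 0.0156.

```bash
echo '[[[0,0,0],[0,0,-0.0053],12],[[0,0,0],[0,0,-0.0053],12],[[0,0,0],[0,0,0],12],[[0,0,0.0156],[-0.0004,0.0085,0],12],[[0,0,0.0156],[-0.0004,0.0085,0],12],[[0,0,0.0156],[-0.0004,0.0085,0],12],[[0,0,0.0156],[-0.0004,0.0085,0],12],[[0,0,0],[0,0,0],12]]' | python3 jog.py
python3 - <<'E'
from h import *
p,M=tool(); print(p,np.arctan2(M[1,0],M[0,0]),np.hypot(*(p[:2]-[649.1,-127.1])),np.arctan2(p[1]+127.1,p[0]-649.1))
E
```

```text
clock: 13.25
tool_pos: [597.0, -89.7, 65.8]
ee_rot: [0.958, 2.987, -0.001]
ft_force: [8.6, -6.5, -12.5]
grip_width: 16.1
finger_force: 39.5
[596.99001776 -89.65092278  65.7869131 ] 2.5208234955837376 64.17073814276671 2.5184562457206905
```

The rows are not in the units I measure in: shifts go in shares of 750 mm and turns go in shares of 2 pi rad. I convert before sending: 6.3 mm / 750 = 0.0084, -1.5 mm / 750 = -0.002, 0.098 rad / 6.2832 = 0.0156.

```bash
echo '[[[0,0,0],[-0.002,0,0],12],[[0,0,0.0156],[-0.0004,0.0084,0],12],[[0,0,0.0156],[-0.0004,0.0084,0],12],[[0,0,0.0156],[-0.0004,0.0084,0],12],[[0,0,0],[0,0,0],12]]' | python3 jog.py
python3 - <<'E'
from h import *
p,M=tool(); s=robot.observe(); print(np.arctan2(M[1,0],M[0,0]),np.hypot(*(p[:2]-[649.1,-127.1])),np.arctan2(p[1]+127.1,p[0]-649.1),"ftool",(s["ft_force"]@M).round(1))
E
```

```text
clock: 13.67
tool_pos: [609.7, -76.3, 65.5]
ee_rot: [1.386, 2.819, -0.001]
ft_force: [2.8, -3.6, -10.4]
grip_width: 15.7
finger_force: 39.8
2.227832903941755 64.2557510085835 2.229951196834526 ftool [-4.6  0.  10.4]
```

Converted, 6.25 mm / 750 = 0.0083, -0.6 mm / 750 = -0.0008, 0.097 rad / 6.2832 = 0.0154.

```bash
echo '[[[0,0,0.0154],[-0.0008,0.0083,0],12],[[0,0,0.0154],[-0.0007,0.0083,0],12],[[0,0,0.0154],[-0.0004,0.0083,0],12],[[0,0,0],[0,0,0],12]]' | python3 jog.py
cat > j.py <<'E'
from h import *
p,M=tool(); s=robot.observe(); print(np.arctan2(M[1,0],M[0,0]),np.hypot(*(p[:2]-[649.1,-127.1])),"joint",np.arctan2(p[1]+127.1,p[0]-649.1)-1.547,"ftool",(s["ft_force"]@M).round(1))
E
python3 j.py;  echo '[[[0,0,0.0154],[-0.0004,0.0083,0],12],[[0,0,0.0154],[-0.0004,0.0083,0],12],[[0,0,0.0154],[-0.0004,0.0083,0],12],[[0,0,0.0154],[-0.0004,0.0083,0],12],[[0,0,0],[0,0,0],12],[[0,0,0],[0,0,0],12]]' | python3 jog.py; python3 j.py
```

```text
clock: 14.0
tool_pos: [625.7, -67.3, 65.4]
ee_rot: [-1.776, -2.59, 0.001]
ft_force: [1.0, -3.0, -9.3]
grip_width: 16.3
finger_force: 39.9
1.9394055542565871 64.18568488638543 joint 0.39706808116274406 ftool [-3.2 -0.2  9.3]
clock: 14.5
tool_pos: [649.3, -63.1, 65.3]
ee_rot: [-2.234, -2.206, 0.002]
ft_force: [-0.3, -2.1, -9.6]
grip_width: 16.2
finger_force: 39.9
1.5583316444743573 64.02624166144523 joint 0.020760348711168497 ftool [-2.1 -0.3  9.6]
```

The clip is over the flange (joint about 0.02). I let it down, release and look.

Converted, -10 mm / 750 = -0.0133, 2.5 mm / 750 = 0.0033.

```bash
echo '[[[0,0,0],[0,0,0.0033],12],[[0,0,0],[0,0,0.0033],12],[[0,0,0],[0,0,0],12],[[0,0,0],[0,0,0],24],[[0,0,0],[0,0,0],40],[[0,0,0],[0,0,0],40],[[0,0,0],[0,0,0],40],[[0,0,0],[0,0,-0.0133],40]]' | python3 jog.py
echo '[[[0,0,0],[0,0,-0.04],40],[[0,0,0],[0,0,-0.04],40],[[0,0,0],[0,0,-0.0133],40],[[0,0,0],[0,0,0],40],[[0,0,0],[0,0,0],40]]' | python3 jog.py
python3 k.py w8 73
python3 - <<'E'
from h import *
go(481,20,110,1.7)
E
```

```text
clock: 15.17
tool_pos: [649.2, -63.0, 69.8]
ee_rot: [-2.239, -2.2, 0.002]
ft_force: [-0.9, -0.4, -1.0]
grip_width: 39.7
finger_force: 0.0
clock: 15.58
tool_pos: [650.8, -63.3, 142.1]
ee_rot: [2.24, 2.2, 0.001]
ft_force: [-0.0, 0.8, 0.5]
grip_width: 40.1
finger_force: 0.0
px [312 202] [334 231] n 76
((323.5, 216.3275909423828), 14.748993873596191)
knob [[650.4 -59.3  73. ]] tool [[ 4.  -0.6 69.1]] psi 1.5529398789678357 [650.8 -63.3 142.1]
delta tool [  80.  -170.2   30.7] rz -0.147 psi now 1.553
```

View pics/w8.png

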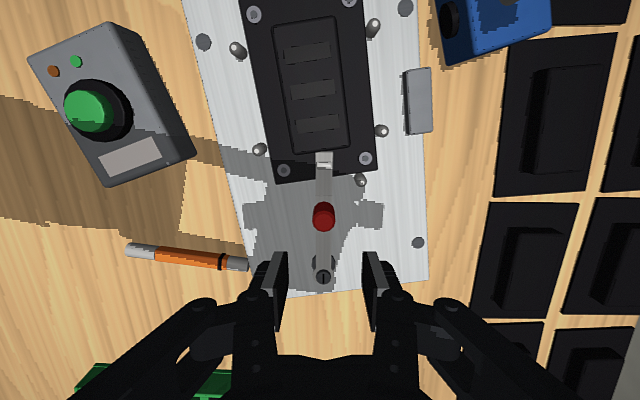

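The clip's foot lies on the middle of the end flange at (323,165), with the cover seated. Next I press the button with closed fingers.

Converted, -34 mm / 750 = -0.0453, 30 mm / 750 = 0.04.

```bash
echo '[[[0,0,0],[0.0213,-0.0453,0],20],[[0,0,0],[0.0213,-0.0453,0],0],[[0,0,0],[0.0213,-0.0453,0],0],[[0,0,0],[0.0213,-0.0453,0],0],[[0,0,0],[0.0213,-0.0453,0],0],[[0,0,0],[0,0,0.04],0],[[0,0,0],[0,0,0.04],0],[[0,0,0],[0,0,0.0133],0]]' | python3 jog.py
echo '[[[0,0,0],[0,0,0.0053],0],[[0,0,0],[0,0,0],0],[[0,0,0],[0,0,0],0]]' | python3 jog.py
```

```text
clock: 16.3
tool_pos: [477.6, 21.0, 67.0]
ee_rot: [-2.237, -2.198, 0.006]
ft_force: [-0.9, 0.5, -0.5]
grip_width: 0.1
finger_force: 0.0
clock: 16.55
tool_pos: [482.3, 19.7, 67.4]
ee_rot: [-2.241, -2.201, 0.0]
ft_force: [1.5, -0.4, -0.1]
grip_width: -0.0
finger_force: 0.0
```

Converted, 4 mm / 750 = 0.0053, 3 mm / 750 = 0.004.

```bash
echo '[[[0,0,0],[0,0,0.0053],0],[[0,0,0],[0,0,0.004],0],[[0,0,0],[0,0,0],0],[[0,0,0],[0,0,0],0]]' | python3 jog.py; echo '[[[0,0,0],[0,0,0.0027],0],[[0,0,0],[0,0,0.002],0],[[0,0,0],[0,0,0],0],[[0,0,0],[0,0,0],0]]' | python3 jog.py
```

```text
clock: 16.88
tool_pos: [483.2, 19.5, 61.2]
ee_rot: [2.24, 2.2, 0.002]
ft_force: [1.8, -1.6, 3.1]
grip_width: -0.1
finger_force: 1.5
clock: 17.22
tool_pos: [483.2, 19.6, 58.0]
ee_rot: [2.24, 2.2, 0.002]
ft_force: [0.8, -0.8, 10.1]
grip_width: 0.0
finger_force: 4.6
```

Converted, 1 mm / 750 = 0.0013.

```bash
echo '[[[0,0,0],[0,0,0.0013],0],[[0,0,0],[0,0,0],0],[[0,0,0],[0,0,0],0]]' | python3 jog.py; echo '[[[0,0,0],[0,0,-0.0067],0],[[0,0,0],[0,0,-0.0133],0],[[0,0,0],[0,0,-0.04],0],[[0,0,0],[0,0,-0.0467],20],[[0,0,0],[0,0,-0.0133],40],[[0,0,0],[0,0,0],40],[[0,0,0],[0,0,0],40]]' | python3 jog.py
python3 - <<'E'
from h import *
shot("top","t9"); go(650.6,-63.3,142,1.558)
E
```

```text
clock: 17.47
tool_pos: [483.3, 19.6, 57.8]
ee_rot: [2.239, 2.2, 0.002]
ft_force: [-2.2, -0.5, 18.1]
grip_width: 0.1
finger_force: 9.1
clock: 18.05
tool_pos: [481.5, 20.1, 145.9]
ee_rot: [2.241, 2.201, 0.0]
ft_force: [-1.0, -0.3, 0.4]
grip_width: 40.0
finger_force: 0.0
delta tool [-80.4 171.3   2.4] rz -0.005 psi now 1.553
```

The button bottomed out (18 N, stopped at 58) and came back up. I go back to the knob.

Converted, 34 mm / 750 = 0.0453, -16 mm / 750 = -0.0213.

```bash
echo '[[[0,0,0],[-0.0213,0.0453,0],40],[[0,0,0],[-0.0213,0.0453,0],40],[[0,0,0],[-0.0213,0.0453,0],40],[[0,0,0],[-0.0213,0.0453,0],40],[[0,0,0],[-0.0213,0.0453,0],40],[[0,0,0],[0,0,0],40],[[0,0,0],[0,0,0],40]]' | python3 jog.py
python3 k.py w10 73
```

```text
clock: 18.68
tool_pos: [649.6, -63.7, 141.9]
ee_rot: [-2.239, -2.196, 0.004]
ft_force: [-0.4, 0.3, 0.3]
grip_width: 39.6
finger_force: 0.0
px [315 201] [336 231] n 76
((325.5, 216.0), 15.008431434631348)
knob [[650.3 -59.3  73. ]] tool [[ 4.3  1.  68.9]] psi 1.5514189263578737 [649.6 -63.7 141.9]
```

Converted, 25 mm / 750 = 0.0333, 20 mm / 750 = 0.0267.

```bash
echo '[[[0,0,0],[0.002,0.0011,0.0333],40],[[0,0,0],[0,0,0.0333],40],[[0,0,0],[0,0,0.0267],40],[[0,0,0],[0,0,0.0133],40],[[0,0,0],[0,0,0],30],[[0,0,0],[0,0,0],12],[[0,0,0],[0,0,0],12],[[0,0,0],[0,0,0],12]]' | python3 jog.py
echo '[[[0,0,0],[0,0,0],12],[[0,0,0],[0,0,0],12]]' | python3 jog.py; python3 j.py
```

```text
clock: 19.4
tool_pos: [651.0, -61.2, 66.6]
ee_rot: [-2.241, -2.201, -0.0]
ft_force: [-1.6, 1.4, -3.2]
grip_width: 15.6
finger_force: 39.1
clock: 19.57
tool_pos: [651.0, -61.1, 66.2]
ee_rot: [-2.241, -2.201, -0.0]
ft_force: [-1.5, 2.6, -2.4]
grip_width: 15.7
finger_force: 39.2
1.552835359186942 65.9837656497032 joint -0.005213270727109087 ftool [ 2.6 -1.6  2.4]
```

Converted, -3 mm / 750 = -0.004, -2 mm / 750 = -0.0027.

```bash
echo '[[[0,0,0],[-0.0007,0,-0.004],12],[[0,0,0],[-0.0007,0,-0.0027],12],[[0,0,0],[0,0,0],12],[[0,0,0],[0,0,0],12]]' | python3 jog.py; python3 j.py
```

```text
clock: 19.9
tool_pos: [650.8, -62.7, 70.1]
ee_rot: [-2.241, -2.201, 0.001]
ft_force: [-0.5, -0.2, -9.9]
grip_width: 15.8
finger_force: 39.3
1.5525310535182901 64.39764852669609 joint -0.001838044297675312 ftool [-0.3 -0.5  9.9]
```

Converted, -6.25 mm / 750 = -0.0083, -0.3 mm / 750 = -0.0004, -0.097 rad / 6.2832 = -0.0154.

```bash
echo '[[[0,0,-0.0154],[-0.0004,-0.0083,0],12],[[0,0,-0.0154],[-0.0004,-0.0083,0],12],[[0,0,-0.0154],[-0.0004,-0.0083,0],12],[[0,0,-0.0154],[-0.0004,-0.0083,0],12],[[0,0,0],[0,0,0],12]]' | python3 jog.py; python3 j.py
echo '[[[0,0,-0.0154],[-0.0004,-0.0083,0],12],[[0,0,-0.0154],[-0.0004,-0.0083,0],12],[[0,0,-0.0154],[-0.0004,-0.0083,0],12],[[0,0,-0.0154],[-0.0004,-0.0083,0],12],[[0,0,0],[0,0,0],12]]' | python3 jog.py; python3 j.py
```

```text
clock: 20.32
tool_pos: [625.6, -67.0, 70.2]
ee_rot: [-1.77, -2.594, 0.001]
ft_force: [-0.1, 0.7, -8.7]
grip_width: 15.6
finger_force: 39.2
1.944023234648101 64.54941938127119 joint 0.3964386549821872 ftool [0.7 0.2 8.7]
clock: 20.73
tool_pos: [604.8, -80.2, 70.4]
ee_rot: [-1.241, -2.884, -0.0]
ft_force: [-1.1, 2.0, -8.3]
grip_width: 15.9
finger_force: 39.3
2.3288891052723404 64.46860864814886 joint 0.7809314554253752 ftool [2.2 0.6 8.3]
```

Converted, -6.25 mm / 750 = -0.0083, 4 mm / 750 = 0.0053, -0.097 rad / 6.2832 = -0.0154.

```bash
echo '[[[0,0,-0.0154],[-0.0003,-0.0083,0],12],[[0,0,-0.0154],[-0.0003,-0.0083,0],12],[[0,0,-0.0154],[-0.0003,-0.0083,0],12],[[0,0,-0.0154],[-0.0003,-0.0083,0],12],[[0,0,-0.0154],[-0.0003,-0.0083,0],12],[[0,0,0],[0.0007,0,0.0053],12],[[0,0,0],[0.0007,0,0.004],12],[[0,0,0],[0,0,0],12]]' | python3 jog.py; python3 j.py
echo '[[[0,0,0],[0,0,0],24],[[0,0,0],[0,0,0],40],[[0,0,0],[0,0,0],40],[[0,0,0],[0,0,-0.02],40],[[0,0,0],[0,0,-0.04],40],[[0,0,0],[0,0,-0.0467],40],[[0,0,0],[0,0,0],60],[[0,0,0],[0,0,0],60]]' | python3 jog.py
python3 k.py w11 70
python3 - <<'E'
from h import *
go(643.9,33.5,150,1.698)
E
```

```text
clock: 21.4
tool_pos: [586.0, -104.8, 63.7]
ee_rot: [-0.521, -3.093, -0.001]
ft_force: [-10.8, 4.0, 5.1]
grip_width: 15.9
finger_force: 40.5
2.807750747321813 66.89745543719532 joint 1.2551079681481856 ftool [11.5  0.2 -5.1]
clock: 22.07
tool_pos: [590.6, -106.8, 147.8]
ee_rot: [0.514, 3.091, -0.003]
ft_force: [-1.0, -0.0, 0.4]
grip_width: 60.0
finger_force: 0.0
px [315 195] [336 222] n 72
((325.0, 208.3333282470703), 13.666762351989746)
knob [[ 585.1 -103.9   70. ]] tool [[ 6.8  1.  77.8]] psi 2.8119748947805445 [ 590.6 -106.8  147.8]
delta tool [ -6.8 150.   -4.5] rz 1.114 psi now 2.812
```

View pics/w11.png

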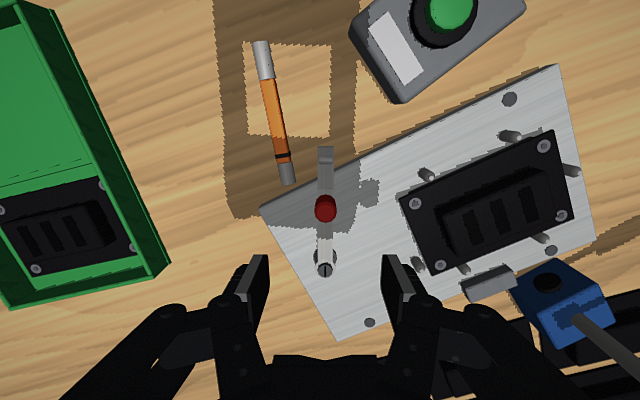

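The clip stands clear at about 1.25 rad, with the cover still in the nest. I go back to pick it up.

Converted, 38 mm / 750 = 0.0507, -1.7 mm / 750 = -0.0023, 0.12 rad / 6.2832 = 0.0191.

```bash
echo '[[[0,0,0],[-0.0023,0.0493,0],60],[[0,0,0],[-0.0023,0.0507,0],60],[[0,0,0],[-0.0023,0.0507,0],60],[[0,0,0],[-0.0023,0.0493,0],60],[[0,0,0.0191],[0,0,0],60],[[0,0,0.0191],[0,0,0],60],[[0,0,0.0191],[0,0,0],60],[[0,0,0.0191],[0,0,0],60]]' | python3 jog.py >/dev/null
echo '[[[0,0,0.0191],[0,0,0],60],[[0,0,0.0191],[0,0,0],60],[[0,0,0.0191],[0,0,0],60],[[0,0,0.0191],[0,0,0],60],[[0,0,0.0191],[0,0,0],60],[[0,0,0.0054],[0,0,0],60],[[0,0,0],[0,0,0],60],[[0,0,0],[0,0,0],60]]' | python3 jog.py
python3 - <<'E'
from h import *
go(643.9,33.5,43,1.698)
E
```

```text
clock: 23.45
tool_pos: [641.7, 34.2, 142.5]
ee_rot: [-2.072, -2.36, 0.002]
ft_force: [0.2, 0.1, 0.4]
grip_width: 60.0
finger_force: 0.0
delta tool [-1.   2.3 99.5] rz 0.003 psi now 1.701
```

Converted, 30 mm / 750 = 0.04, 20 mm / 750 = 0.0267.

```bash
echo '[[[0,0,0],[-0.0013,0.0027,0.04],60],[[0,0,0],[0,0,0.04],60],[[0,0,0],[0,0,0.0267],60],[[0,0,0],[0,0,0.0133],60],[[0,0,0],[0,0,0.0067],60],[[0,0,0],[0,0,0],60],[[0,0,0],[0,0,0],60]]' | python3 jog.py
python3 - <<'E'
from h import *
go(643.9,33.5,43,1.698)
E
```

```text
clock: 24.03
tool_pos: [645.2, 33.3, 49.8]
ee_rot: [2.072, 2.359, 0.001]
ft_force: [-0.1, 0.2, 0.1]
grip_width: 59.9
finger_force: 0.0
delta tool [ 0.4 -1.3  6.8] rz 0.002 psi now 1.7
```

Converted, 3.5 mm / 750 = 0.0047, 2.5 mm / 750 = 0.0033.

```bash
echo '[[[0,0,0],[0.0005,-0.0016,0.0047],60],[[0,0,0],[0,0,0.0033],60],[[0,0,0],[0,0,0],54],[[0,0,0],[0,0,0],50],[[0,0,0],[0,0,0],40],[[0,0,0],[0,0,0],40],[[0,0,0],[0,0,0],40],[[0,0,0],[0,0,0],40]]' | python3 jog.py 60
echo '[[[0,0,0],[0,0,-0.004],40],[[0,0,0],[0,0,-0.008],40],[[0,0,0],[0,0,-0.016],40],[[0,0,0],[0,0,-0.0333],40],[[0,0,0],[0,0,-0.0467],40],[[0,0,0],[0,0,-0.04],40],[[0,0,0],[0,0,0],40],[[0,0,0],[0,0,0],40]]' | python3 jog.py
python3 - <<'E'
from h import *
shot("wrist","w12"); it,c=shot("top","t12")
hsv=cv2.cvtColor(it,cv2.COLOR_RGB2HSV); H,S,V=[hsv[...,i].astype(int) for i in range(3)]
yy,xx=np.mgrid[:400,:640]; m=(S>90)&(H>40)&(H<85)&(xx>425)&(xx<520)&(yy>195)&(yy<320)
m=cv2.morphologyEx(m.astype(np.uint8),cv2.MORPH_CLOSE,np.ones((3,3)))
pts=np.argwhere(m)[:,::-1]; h=cv2.convexHull(pts.astype(np.int32))[:,0]
print("tray rim",rect("top",h,35,c))
p,M=tool(); cw=cam("wrist")
E
cd pics; python3 -c "
import cv2,numpy as np
w=cv2.imread('w12.png');t=cv2.imread('t12.png')[190:330,410:540]
cv2.imwrite('m12.png',np.hstack([cv2.resize(w,(500,312)),cv2.resize(t,(290,312),interpolation=2)]))"
```

```text
clock: 24.7
tool_pos: [643.8, 33.6, 43.6]
ee_rot: [2.073, 2.359, 0.001]
ft_force: [-0.2, 0.8, 5.2]
grip_width: 44.5
finger_force: 63.2
clock: 25.37
tool_pos: [645.0, 33.4, 157.4]
ee_rot: [2.07, 2.356, 0.005]
ft_force: [-0.2, 0.1, -1.2]
grip_width: 44.8
finger_force: 62.6
tray rim (array([ 479.5, -363.5,  168.6,  247.6]), np.float64(1.497))
```

View pics/m12.png

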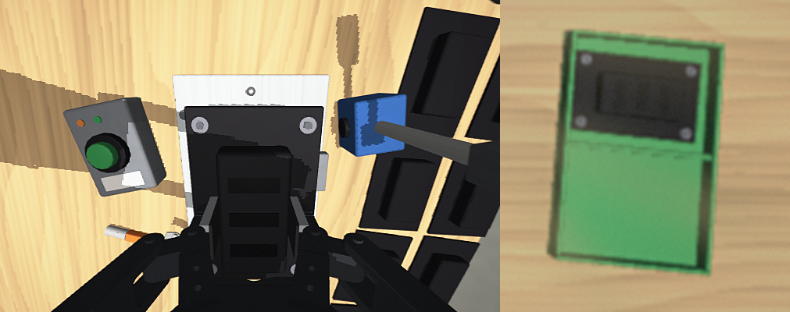

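The cover is in hand again (44.8 mm, level). I go beyond the tray's bay so the wrist camera sees it past the held cover.

Converted, -33 mm / 750 = -0.044, -31 mm / 750 = -0.0413.

```bash
echo '[[[0,0,0],[-0.0267,-0.016,-0.0067],40],[[0,0,0],[-0.0413,-0.024,-0.0067],40],[[0,0,0],[-0.044,-0.0253,-0.0067],40],[[0,0,0],[-0.044,-0.0253,-0.0067],40],[[0,0,0],[-0.044,-0.0253,-0.0067],40],[[0,0,0],[-0.044,-0.0253,-0.0067],40],[[0,0,0],[-0.044,-0.0253,-0.0067],40],[[0,0,0],[-0.044,-0.0253,-0.0067],40]]' | python3 jog.py 
echo '[[[0,0,0],[-0.044,-0.0253,0],40],[[0,0,0],[-0.044,-0.0253,0],40],[[0,0,0],[-0.044,-0.0253,0],40],[[0,0,0],[-0.044,-0.0253,0],40],[[0,0,0],[-0.044,-0.0253,0],40],[[0,0,0.0159],[-0.044,-0.0253,0],40],[[0,0,0.0159],[-0.044,-0.0253,0],40],[[0,0,0],[-0.0267,-0.016,0],40]]' | python3 jog.py
echo '[[[0,0,0],[0,0,0],40],[[0,0,0],[0,0,0],40]]' | python3 jog.py
cat > tr.py <<'E'
from h import *
import sys
p,M=tool(); im,c=shot("wrist",sys.argv[1]); print(p.round(1),np.arctan2(M[1,0],M[0,0]))
hsv=cv2.cvtColor(im,cv2.COLOR_RGB2HSV); H,S,V=[hsv[...,i].astype(int) for i in range(3)]
m=((S>90)&(H>40)&(H<85)).astype(np.uint8)
k=big(m,3); a=cv2.approxPolyDP(k.reshape(-1,1,2).astype(np.int32),5,True)[:,0]; print("green bbox",k.min(0),k.max(0),"poly",a.tolist())
# brightness profiles across the tray, for locating walls/divider/floor
for r in (60,90,120): 
    row=V[r]*m[r]; print(r,[(x,int(row[x])) for x in range(60,600,12) if row[x]])
E
python3 tr.py w13
```

```text
clock: 26.13
tool_pos: [530.3, -232.6, 192.0]
ee_rot: [-2.071, -2.357, 0.001]
ft_force: [1.3, -0.5, -1.3]
grip_width: 44.3
finger_force: 62.5
clock: 26.8
tool_pos: [410.7, -498.0, 191.4]
ee_rot: [-2.305, -2.131, 0.0]
ft_force: [0.4, -0.0, -1.1]
grip_width: 44.6
finger_force: 62.5
clock: 26.97
tool_pos: [411.7, -495.6, 191.4]
ee_rot: [-2.299, -2.136, -0.002]
ft_force: [-0.1, 0.7, -0.3]
grip_width: 44.3
finger_force: 62.5
[ 411.7 -495.6  191.4] 1.4971968195372622
green bbox [251   0] [534 144] poly [[251, 0], [259, 135], [505, 143], [534, 0], [497, 0], [472, 130], [391, 126], [403, 0]]
60 [(264, 37), (276, 202), (288, 203), (300, 205), (312, 206), (324, 209), (336, 207), (348, 207), (360, 204), (372, 204), (384, 29), (396, 128), (492, 181), (504, 50), (516, 47)]
90 [(264, 49), (276, 118), (288, 210), (300, 209), (312, 211), (324, 212), (336, 210), (348, 209), (360, 208), (372, 207), (384, 212), (492, 186), (504, 52), (516, 156)]
120 [(264, 52), (276, 206), (288, 119), (300, 120), (312, 210), (324, 211), (336, 212), (348, 209), (360, 209), (372, 208), (384, 205), (480, 185), (492, 50), (504, 51)]
```

```bash
cat > w.py <<'E'
from h import *
im=cv2.cvtColor(cv2.imread("pics/w13.png"),cv2.COLOR_BGR2HSV).astype(int); c=cam("wrist"); H,S,V=im[...,0],im[...,1],im[...,2]
m=(S>90)&(H>40)&(H<85)
rows=range(5,125,10)
L=[[np.where(m[r])[0].min(),r] for r in rows]; Rr=[[np.where(m[r])[0].max(),r] for r in rows]
B=[[x,np.where(m[:,x])[0].max()] for x in range(425,495,6)]
# floor left edge: first bright column
F=[[np.where(m[r]&(V[r]>90))[0].min(),r] for r in rows]
D=[[[x for x in range(330,440) if V[r][x]<70 or not m[r][x]][0],r] for r in rows]
for n,q,z in (("L rim",L,35),("R rim",Rr,35),("B rim",B,35),("floor L",F,5),("div foot",D,5)):
    w=pt("wrist",q,z,c)[:,:2]; print(n,w.round(1).tolist());
E
python3 w.py
```

```text
L rim [[361.1, -319.6], [360.0, -327.2], [359.7, -335.0], [358.6, -342.9], [358.3, -350.9], [357.1, -359.1], [356.8, -367.5], [355.6, -376.0], [355.2, -384.7], [353.9, -393.5], [353.6, -402.6], [353.3, -411.8]]
R rim [[608.4, -337.5], [607.8, -345.2], [607.1, -352.9], [606.4, -360.8], [605.7, -368.9], [605.0, -377.1], [604.3, -385.4], [603.6, -393.9], [602.8, -402.6], [602.1, -411.5], [601.3, -420.5], [600.5, -429.7]]
B rim [[517.4, -450.7], [523.4, -451.1], [529.4, -451.6], [535.5, -452.0], [541.5, -452.4], [547.5, -452.9], [553.6, -453.3], [559.6, -453.7], [565.6, -454.2], [571.7, -454.6], [577.8, -456.0], [583.8, -456.5]]
floor L [[355.4, -310.1], [354.1, -318.4], [353.9, -327.0], [352.6, -335.6], [352.3, -344.5], [350.9, -353.5], [350.6, -362.7], [349.2, -372.1], [348.9, -381.7], [347.5, -391.4], [347.1, -401.3], [346.7, -411.5]]
div foot [[483.2, -319.3], [483.1, -327.8], [482.0, -336.3], [481.0, -344.9], [480.8, -353.8], [480.7, -362.9], [479.6, -372.1], [478.5, -381.4], [477.3, -391.0], [477.1, -400.7], [475.9, -410.7], [474.7, -420.8]]
```

The tray reads as 248.6 mm wide, yaw −0.085, centre (481,−365), agreeing with the top view (479.5,−363.5). The free bay is at (420,−360).

```bash
python3 - <<'E'
from h import *
go(419.8,-358.5,80,1.486)
E
echo '[[[0,0,0.0018],[0.02,0,0],40],[[0,0,0],[0.0413,0,0],40],[[0,0,0],[0.0413,0,0.0133],40],[[0,0,0],[0.0413,-0.0007,0.0267],40],[[0,0,0],[0.0267,-0.0007,0.0267],40],[[0,0,0],[0.012,-0.0007,0.0267],40],[[0,0,0],[0,0,0.0267],40],[[0,0,0],[0,0,0],40]]' | python3 jog.py
echo '[[[0,0,0],[0,0,0],40],[[0,0,0],[0,0,0],40]]' | python3 jog.py
python3 - <<'E'
from h import *
go(419.8,-358.5,14,1.486)
E
```

```text
delta tool [135.9  -2.4 112.2] rz 0.013 psi now 1.499
clock: 27.68
tool_pos: [421.6, -353.6, 99.3]
ee_rot: [-2.301, -2.127, -0.002]
ft_force: [0.3, 0.7, -1.3]
grip_width: 44.7
finger_force: 62.5
clock: 27.85
tool_pos: [423.7, -358.8, 104.7]
ee_rot: [2.309, 2.129, 0.0]
ft_force: [-0.5, 0.3, 0.3]
grip_width: 44.3
finger_force: 62.5
delta tool [ 0.  -4.  90.7] rz 0.004 psi now 1.49
```

Converted, 25 mm / 750 = 0.0333, 20 mm / 750 = 0.0267.

```bash
echo '[[[0,0,0],[0,-0.0047,0.0267],40],[[0,0,0],[0,0,0.0333],40],[[0,0,0],[0,0,0.02],40],[[0,0,0],[0,0,0.0067],40],[[0,0,0],[0,0,0],40],[[0,0,0],[0,0,0],40]]' | python3 jog.py
python3 - <<'E'
from h import *
go(419.8,-358.5,14,1.486)
E
```

```text
clock: 28.35
tool_pos: [420.1, -359.5, 40.1]
ee_rot: [2.309, 2.127, -0.0]
ft_force: [0.7, -0.3, -0.7]
grip_width: 44.6
finger_force: 62.5
delta tool [ 1.  -0.5 26.1] rz 0.003 psi now 1.489
```

Converted, 10 mm / 750 = 0.0133, 6 mm / 750 = 0.008.

```bash
echo '[[[0,0,0],[0.0011,0,0.0133],40],[[0,0,0],[0,0,0.008],40],[[0,0,0],[0,0,0.0053],40],[[0,0,0],[0,0,0.004],40],[[0,0,0],[0,0,0],40],[[0,0,0],[0,0,0],40]]' | python3 jog.py;echo '[[[0,0,0],[0,0,0.002],40],[[0,0,0],[0,0,0.002],40],[[0,0,0],[0,0,0],40],[[0,0,0],[0,0,0],40]]' | python3 jog.py
```

```text
clock: 28.85
tool_pos: [419.4, -357.6, 15.6]
ee_rot: [-2.31, -2.128, -0.0]
ft_force: [-0.5, 0.4, -0.7]
grip_width: 44.4
finger_force: 62.5
clock: 29.18
tool_pos: [419.8, -358.1, 14.6]
ee_rot: [2.31, 2.129, -0.0]
ft_force: [-3.4, 4.9, 14.4]
grip_width: 44.7
finger_force: 64.2
```

It has floor contact at the expected height. I release, back off, and check by mask in the top view.

Converted, -30 mm / 750 = -0.04, -15 mm / 750 = -0.02.

```bash
echo '[[[0,0,0],[0,0,-0.0013],40],[[0,0,0],[0,0,0],50],[[0,0,0],[0,0,0],60],[[0,0,0],[0,0,0],60],[[0,0,0],[0,0,0],60],[[0,0,0],[0,0,-0.0067],60],[[0,0,0],[0,0,-0.02],60],[[0,0,0],[0,0,-0.04],60]]' | python3 jog.py
echo '[[[0,0,0],[0,0,-0.0533],60],[[0,0,0],[0,0,-0.0533],60],[[0,0,0],[0,0,-0.0533],60],[[0,0,0],[-0.04,0,0],60],[[0,0,0],[-0.0467,0,0],60],[[0,0,0],[-0.0467,0,0],60],[[0,0,0],[0,0,0],60],[[0,0,0],[0,0,0],60]]' | python3 jog.py
python3 - <<'E'
from h import *
p,M=tool(); im,c=shot("wrist","w14"); hsv=cv2.cvtColor(im,cv2.COLOR_RGB2HSV); H,S,V=[hsv[...,i].astype(int) for i in range(3)]
K=lambda x,y,z:proj(c,[x,y,z])[0]
yy,xx=np.mgrid[:400,:640]
u=proj(c,[[361,-420,5],[361,-290,5],[475,-300,5],[475,-430,5]]); roi=np.zeros((400,640),np.uint8); cv2.fillPoly(roi,[cv2.convexHull(u.astype(np.int32))],1)
print(u.round().tolist())
k=big((roi>0)&(V<75)&(S<110),3); print("new",k.min(0),k.max(0),rect("wrist",k,9,c))
it,ct=shot("top","t14"); t0=cv2.imread("pics/top0.png")
def blk(i,a,b,u,v):
    h=cv2.cvtColor(i,cv2.COLOR_BGR2HSV).astype(int); m=(h[...,2]<75)&(h[...,1]<130); q=np.zeros_like(m); q[u:v,a:b]=m[u:v,a:b]; return rect("top",big(q,3),9,ct)
def org(i,lo,hi,a,b,u,v,z):
    h=cv2.cvtColor(i,cv2.COLOR_BGR2HSV); m=cv2.inRange(h,lo,hi)>0; q=np.zeros_like(m); q[u:v,a:b]=m[u:v,a:b]; return rect("top",big(q,3),z,ct)
B=it[:,:,::-1].copy()
for n,i in (("before",t0),("after",B)):
    print(n,"passed",blk(i,440,505,208,253),"plug",org(i,(7,140,120),(18,255,255),355,385,215,275,10),"stand",org(i,(100,130,0),(130,255,255),262,305,115,155,55))
print("new in top",blk(B,435,508,262,308))
E
```

```text
clock: 29.85
tool_pos: [417.6, -355.4, 61.2]
ee_rot: [-2.306, -2.123, -0.001]
ft_force: [-0.2, -0.1, 1.1]
grip_width: 59.8
finger_force: 0.0
clock: 30.52
tool_pos: [410.6, -458.8, 183.7]
ee_rot: [-2.313, -2.126, -0.0]
ft_force: [-0.4, 0.5, -0.6]
grip_width: 59.8
finger_force: 0.0
[[276.0, 156.0], [258.0, 21.0], [377.0, 21.0], [380.0, 157.0]]
new [279  20] [372 156] (array([ 420.3, -359.9,   88.8,  128.2]), np.float64(-0.083))
before passed (array([ 538.5, -370.9,   86.3,  136.1]), np.float64(-0.104)) plug (array([ 501.1, -125. ,   10.5,   49.8]), np.float64(1.436)) stand (array([773.5,  88.4,  58.4,  60.2]), np.float64(-1.281))
after passed (array([ 538.5, -370.9,   86.3,  135.7]), np.float64(-0.104)) plug (array([ 501.1, -124.9,   10.8,   49.8]), np.float64(1.436)) stand (array([773.2,  88.3,  58.4,  60.8]), np.float64(-1.281))
new in top (array([ 418.5, -360.1,   88.1,  134.5]), np.float64(-0.069))
```

The cover lies in the bay at (419,−360) with the right size and yaw. The passed cover, plug and stand have not moved. I hand the job in.

```bash
python3 -c "
from cell import robot; print(robot.finish_job())"
```

```text
the job is handed in; nothing more can be done
None
```

I handed the job in at about 31 s: the cover was nested, clipped, measured with a full button press, unclipped and laid flat in the free bay; camera checks show the other cover, stand and plug unmoved, but I viewed 13 pictures against the limit of 10.

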